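# Clear the record deck and hold the accessory case open

### The arm

A 6-joint arm with a two-finger parallel gripper is mounted at the origin on the work surface. World frame = base frame: x ahead of the robot, y to its left, z up, the work surface at z = 0. Lengths are in m, angles in rad, forces in N, time in s.
With the tool pointing down it reaches from about 0.35 to 0.775 m from the base axis. Payload 7.3 kg.
Tool frame: the origin (TCP) lies at the very end of the fingers, on their centre line; the grasp point (between the pads) lies 19 mm behind it; z points along the fingers, y is the line along which they close (so a half turn about z gives the same grasp; the last joint's range is limited). The gripper opens to 92 mm and grips with 3 to 60 N. Pads are 19 mm wide; open, the fingers measure 130 mm over their backs; the gripper's body (75 mm by 190 mm) begins 47 mm behind the grasp point.
Start: joints at [-1.373, 0.342, 1.524, -0, 1.275, -0.146], TCP at [0.177, -0.494, 0.227] pointing down, gripper open.
Joint ranges: [-2.53, 2.53], [-0.77, 2.02], [0.04, 2.7], [-1, 4.14], [0.28, 2.66], [-3.11, 3.11]. Speed limits (rad/s): [2.57, 2.57, 3.14, 3.14, 3.14, 3.14].

### API

Orientations are given as [roll, pitch, yaw] about the fixed x, y, z axes, in that order (R = Rz(yaw) Ry(pitch) Rx(roll)).
In Python, from cell import robot gives the robot as it stands.
- The arm moves only by the tool apply_moves, never from a script. Its argument "motion" is text: rows parted by semicolons, each of 7 numbers parted by spaces: the opening in per cent of the stroke, from 0 (shut) to 100 (fully open), then the shift along the tool's x, y, z in cm, then the turn, a rotation vector about the tool's x, y, z in rad. A call has 1 to 20 rows; each row shifts and turns the commanded pose from where the row before left it, along the tool's axes as they then stand; what a row does not reach is not made up. A row lasts 1/8 s, in which the tool goes at most 62.5 mm and 10.7 degrees, less where a joint would pass 70% of its speed; a pose out of reach is approached as far as the arm can. A call with a gripper value outside its range is refused whole. The fingers move at their own pace and stop on an object; "force" is the grip in N (left out, the last holds). Time passes only in rows, so rows that do not move let the fingers close. It gives the time, the measured TCP pose, the force, the opening and the grip force at its end, in the units of the state.
- robot.observe(): the state, without advancing time (a new reading comes with each control period).
- robot.read_camera(name): name is "side" or "top" or "wrist"; returns a dict with "img" (480x640x3 uint8, red, green, blue), "fovy" (degrees; the focal length in pixels is half the picture's height over the tangent of half this angle, whatever the lens; pixels are square), "cx", "cy" (the principal point, pixels), "k1" (the pictures are not rectified: a ray, as slopes to the right and down, at radius r is drawn at 1 + k1 r^2 times it, then the intrinsics apply), "R" (3x3) and "t" (3): a world point X has camera coordinates R X + t; the wrist camera has in their place "hand_eye" (4x4, takes a point from camera to tool coordinates, whose origin is the TCP and whose axes are the flange's). Camera axes: x right, y down, z forward; pixel columns grow to the right and rows downward; lengths in m; the calibration is good to about 2 mm. A picture is of the moment at which its call begins: read the wrist's pose just before it. There is no depth.
- robot.hand_in(): hands the job in; it is judged then, once.
Trained networks look in a picture, given as the dict that the camera call returned (one of the last four; its "shot" number tells which), for a name from the list of things; names that differ only in an ending like _2 or _b are one class to them, and where a whole thing is asked for, a point or a joint stands for the part that bears it (a point fixed in the world has none). Each returns a list of dicts, best first, with "score" (0 to 1); they miss things now and then, are a little off and sometimes report something else, mostly with a low value. They report only what shows in the picture. A call takes as long as a camera call. They do not tell look-alikes from the thing itself.
- robot.search_frame(target, picture): "centre" ([x, y, z] in m, in world coordinates, good to about 4 mm: the middle of the surface that is visible of it).
- robot.trace(target, picture): "pixels" (480x640 bool, what is visible of it).
The state is a dict: "time": time; "qpos": joint angles; "qvel": joint speeds; "joint_efforts": joint torques, N m; "tool_pos": TCP position; "tool_rot": TCP orientation; "contact_force": force on the tool from outside, world axes, zero at the start; "torque": the same for the moment, N m; "opening": finger opening in m; "grip_force": force on a finger pad.
Only numpy, scipy, OpenCV 4.12 (cv2) and the standard library are available. Lean on these libraries where they do the work, as an engineer would, in place of code of your own. Each camera call takes 0.05 s, during which the arm holds its last target. There are 200 camera calls.

### The job

Help me pack up the record deck: lift the brass record weight off the record, where it was left standing off-centre on the freely spinning platter, and set it gently down upright on the round green coaster, wholly on it, without leaning on the record. Then raise the lid of the blue accessory case and finish while still holding it open at 50 degrees from closed (within 5 degrees), so that I can put the things away; it falls shut if you let go. Leave the amber bottle, the red adapter and the brush where they are.

Things in the scene. Friction and masses are not known exactly. Their poses are not given: they have to be found in the camera images.
- weight_center (a point): centre (half-way up) of the loose record weight: an upright solid brass cylinder, 50 mm in diameter, 44 mm high (top edge bevelled to 44 mm over its last 10 mm), about 0.2 to 0.45 kg. It starts standing on the record, 65 to 120 mm from the spindle. Its z axis is the cylinder's axis, up.
- platter (a joint): angle of the deck's platter about the vertical (rad, anticlockwise from above); it carries a black 12-inch record (300 mm in diameter, yellow label) and spins almost freely: sideways pushes turn it. The record's top is 83 mm above the table, 22 mm below the middle of the standing weight. A steel spindle 7 mm thick stands 12 mm above the record at its centre
- deck: record deck, fixed: wooden plinth 330 mm (x) by 400 mm (y) with its flat top 55 mm above the table; origin under its centre at table height. The platter's axis is 45 mm from the centre towards its +y. A fixed tonearm, up to 121 mm above the table, is parked along the plinth 120 to 165 mm from the centre towards its -y.
- coaster_top (a point): centre of the upper face of the round green coaster, fixed to the table: 100 mm in diameter, 5 mm thick. It lies either between deck and case or on the far side of the case.
- lid (a joint): opening angle of the case's lid (rad): 0 closed, 0.873 = 50 degrees, stop at 1.40. No catch and no friction: it falls shut from any angle. Lid about 0.35 kg, so about 2 N at the handle.
- lid_handle (a point): middle of the lid's handle: a straight round steel bar 10 mm thick, 110 mm long, parallel to the hinge, 45 mm in front of the lid's edge, a post at each end: a clear gap of 40 mm behind it takes one part-open finger. 243 mm from the hinge; 86 mm above the table when shut. y runs along the bar, x points to the hinge. It turns with the lid; a gripper closed across the bar may stay vertical: the bar turns in it.
- lid_hinge (a point): middle of the hinge line (its y axis) at the case's rear upper edge, 81 mm above the table. The lid opens upwards about it: at angle a the bar is 243 cos(a) - 5 sin(a) mm in front of it (robot's side) and 243 sin(a) + 5 cos(a) mm above it.
- case: blue accessory case, fixed: 200 mm (x, front to back) by 180 mm (y) by 80 mm high, with a 10 mm lid on top; origin under its centre, its front (-x) faces the robot
- bottle: bystander: upright amber bottle with white cap, 48 mm in diameter, 120 mm high, loose; origin at its foot. It stands in whichever of the coaster's two places is not taken by the coaster.
- adapter: bystander: red plastic centre adapter, a disc 38 mm in diameter and 13 mm high, loose, lying on the plinth's front corner; origin under its centre
- brush: bystander: record brush with wooden back, 110 by 45 by 35 mm, loose on the table between deck and case, farther back than the coaster's place; origin under its centre, long axis x
Things that resemble listed ones, but are neither listed nor needed, are in the scene too. Of the things that look like the part that bears coaster_top, take the one that is farthest to the robot's right at the start.

How it is judged:
By the outcome, as a careful person would: the job done as asked, in the order asked, and still so for the second after the job is handed in, while the arm keeps its last pose, push and grip.
It also fails if it takes over 56 s, if anything falls off the work surface, if the arm or the gripper's body presses on something with over 40 N, if the wrist force passes 120 N, or if a joint passes its speed limit or range.

## Working session

There is one attempt and no reset: what is moved stays moved. The work goes in short steps, Python scripts to look and compute and a tool call to move; the robot and the scene stay as the last step left them, time stands still between calls to the robot, and variables do not carry over. Pictures are saved under pics/ and viewed, at most 10 in all, crops included, and the job is handed in when it is done.

Besides the shell and the picture viewer there is one more tool, called after "Emit:" as name(argument=value, ...) on one line, values as JSON. apply_moves: Moves the arm, as the interface text tells. Its arguments: {"type":"object","properties":{"motion":{"type":"string"},"force":{"type":"number"}},"required":["motion"]}

```bash
mkdir -p pics
cat > h.py <<'E'
from cell import robot
import numpy as np, cv2
def shot(n,save=None):
    c=robot.read_camera(n)
    if save: cv2.imwrite(f'pics/{save}.png',c['img'][:,:,::-1])
    return c
def find(c,names):
    for n in names:
        for d in robot.search_frame(n,c)[:4]: print(c.get('shot'),n,np.round(d['centre'],3),round(d['score'],2))
def proj(c,X):
    p=c['R']@np.array(X)+c['t']; s=p[:2]/p[2]; s=s*(1+c['k1']*(s@s)); f=240/np.tan(np.radians(c['fovy'])/2)
    return s*f+[c['cx'],c['cy']]
E
python3 - <<'E'
from h import *
a=shot('top','top1'); 
N=['weight_center','platter','coaster_top','lid_handle','lid','case','bottle','brush','adapter','deck']
find(a,N); b=shot('side','side1'); find(b,N[:8])
for n in ['top1','side1']: pass
print(robot.observe())
E
```

```text
1 weight_center [0.489 0.229 0.125] 0.76
1 platter [0.583 0.292 0.083] 0.72
1 platter [ 0.502 -0.464  0.008] 0.23
1 coaster_top [ 0.502 -0.465  0.008] 0.97
1 coaster_top [ 0.383 -0.387  0.006] 0.92
1 coaster_top [ 0.356 -0.223  0.003] 0.8
1 lid_handle [ 0.585 -0.262  0.086] 0.86
1 lid [ 0.584 -0.265  0.092] 0.95
1 case [ 0.588 -0.261  0.088] 0.57
1 bottle [ 0.521 -0.094  0.087] 0.91
1 brush [ 0.694 -0.08   0.037] 0.96
1 adapter [0.457 0.075 0.065] 0.68
1 deck [0.58  0.242 0.083] 0.91
2 weight_center [0.487 0.241 0.126] 0.76
2 platter [0.572 0.309 0.082] 0.76
2 coaster_top [ 0.38  -0.384  0.004] 0.95
2 coaster_top [ 0.499 -0.461  0.004] 0.63
2 lid_handle [ 0.58  -0.257  0.093] 0.7
2 lid [ 0.582 -0.257  0.091] 0.7
2 case [ 0.573 -0.233  0.09 ] 0.93
2 bottle [ 0.515 -0.083  0.072] 0.64
2 brush [ 0.689 -0.068  0.037] 0.93
2 brush [ 0.572 -0.232  0.093] 0.59
{'time': 1.0, 'qpos': array([-1.37298517e+00,  3.41966127e-01,  1.52411472e+00,  1.84920237e-05,
        1.27541479e+00, -1.46003892e-01]), 'qvel': array([ 0.00253657,  0.00011237,  0.00032322,  0.00062444, -0.00047109,
        0.00063566]), 'joint_efforts': array([ 1.50852088e-04, -4.31140280e+01, -2.44482780e+01,  7.19784130e-02,
        4.83654917e-02, -2.59516662e-05]), 'tool_pos': array([ 0.17699368, -0.49427394,  0.22675295]), 'tool_rot': array([ 3.1414941e+00, -3.3894901e-06,  3.4380967e-01]), 'contact_force': array([-0.3106075 ,  0.43029028,  0.47343317]), 'torque': array([-0.0155393 ,  0.00981542,  0.01368518]), 'grip_force': 0.0, 'opening': 0.09160687193594921}
```

View pics/top1.png

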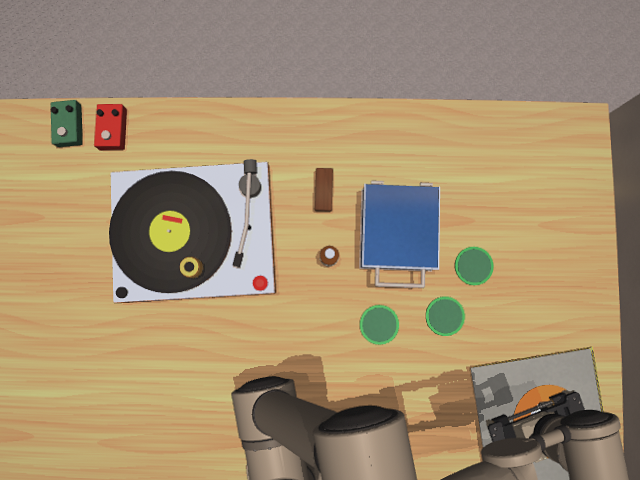

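View pics/side1.png

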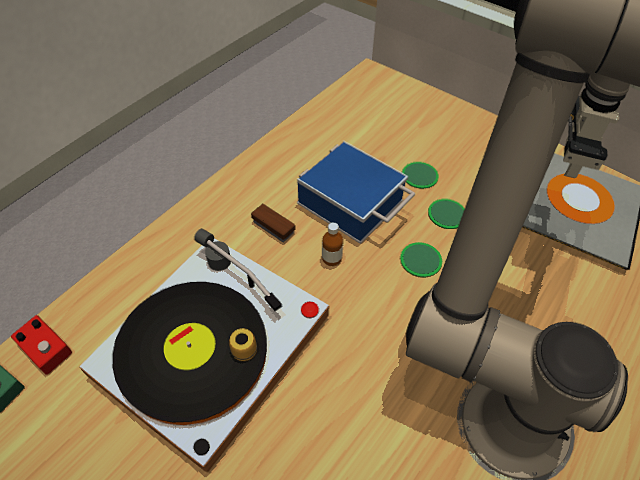

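The top view shows three green discs, at (379,324), (445,316) and (474,266). The one at (474,266) is farthest to the robot's right (y≈-0.465) and lies on the far side of the case, with the bottle at (329,256) in the other place. The weight is at (190,267), the spindle at (170,231), and the handle bar at about (400,286).

```bash
cat >> h.py <<'E'
def plane(c,px,z):
    f=240/np.tan(np.radians(c['fovy'])/2); K=np.array([[f,0,c['cx']],[0,f,c['cy']],[0,0,1.]])
    d=(np.array(px,float)-[c['cx'],c['cy']])/f; s=d.copy()
    for _ in range(20): s=d/(1+c['k1']*(s@s))
    R,t=c['R'],c['t']; o=-R.T@t; r=R.T@np.array([*s,1]); return o+r*(z-o[2])/r[2]
E
python3 - <<'E'
from h import *
a=shot('top')
im=a['img']; cr=lambda x0,y0,x1,y1,s:cv2.resize(im[y0:y1,x0:x1],None,fx=s,fy=s,interpolation=cv2.INTER_CUBIC)
A=cr(350,170,510,350,3); cv2.imwrite('pics/crop1.png',A[:,:,::-1])
def cen(m):
    n,l,s,c=cv2.connectedComponentsWithStats(m.astype(np.uint8)); return [(s[i,4],c[i],s[i,:4]) for i in range(1,n) if s[i,4]>40]
hsv=cv2.cvtColor(im,cv2.COLOR_RGB2HSV)
g=cv2.inRange(hsv,(50,100,60),(85,255,255)); 
for A,c,b in cen(g): print('green',A,c,plane(a,c,0.005).round(4))
y=cv2.inRange(hsv,(24,150,130),(35,255,255))
for A,c,b in cen(y): print('yel',A,c,b,plane(a,c,0.083).round(4))
for n,z in [('weight_center',.12),('platter',.083)]:
    m=robot.trace(n,a)[0]['pixels']; ys,xs=np.nonzero(m); (c,r)=cv2.minEnclosingCircle(np.c_[xs,ys].astype(np.float32)); print(n,c,r,plane(a,c,z).round(4))
m=cv2.inRange(hsv,(100,120,60),(125,255,255)); m=max(cv2.findContours(m,0,1)[0],key=cv2.contourArea); r=cv2.boxPoints(cv2.minAreaRect(m))
for p in r: print('lid corner',p,plane(a,p,.09).round(4))
for n in ['lid_handle','lid']:
    for d in robot.trace(n,a)[:2]: ys,xs=np.nonzero(d['pixels']); print(n,d['score'],xs.min(),xs.max(),ys.min(),ys.max())
E
```

```text
green 329 [472.98176292 265.63221884] [ 0.5014 -0.4615  0.005 ]
green 343 [444.4548105  315.73469388] [ 0.3744 -0.3862  0.005 ]
green 344 [378.81686047 324.40697674] [ 0.3521 -0.2201  0.005 ]
yel 1160 [169.03275862 232.02758621] [150 211  40  41] [0.5726 0.2949 0.083 ]
weight_center (191.0, 268.0) 12.16562557220459 [0.484  0.2295 0.12  ]
platter (169.9058380126953, 231.75868225097656) 61.840362548828125 [0.5733 0.2928 0.083 ]
lid corner [363.22894 263.93317] [ 0.4986 -0.1741  0.09  ]
lid corner [365.94348 191.99785] [ 0.6726 -0.1809  0.09  ]
lid corner [439.6875  194.78064] [ 0.6675 -0.3599  0.09  ]
lid corner [436.97296 266.71594] [ 0.4931 -0.3504  0.09  ]
lid_handle 0.58 361 439 184 287
lid 0.86 362 439 184 287
```

View pics/crop1.png

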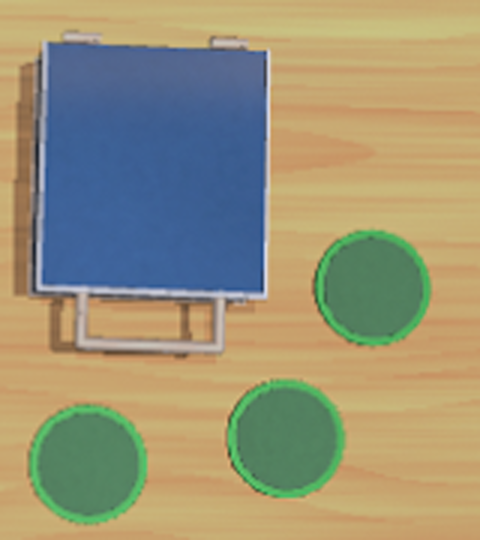

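The crop shows three free coasters. The target is the right-most, at crop (372,288), beside the far side of the case. The bar runs from crop (78,346) to (222,346). I'll move to hover over the weight.

Emit:
apply_moves(motion="100 4.92 -3.46 0 0 0 0;100 4.92 -3.46 0 0 0 0;100 4.92 -3.46 0 0 0 0;100 4.92 -3.46 0 0 0 0;100 4.92 -3.46 0 0 0 0;100 4.92 -3.46 0 0 0 0;100 4.92 -3.46 0 0 0 0;100 2.74 -4.8 0 0 0 0;100 2.74 -4.8 0 0 0 0;100 2.74 -4.8 0 0 0 0;100 2.74 -4.8 0 0 0 0;100 2.74 -4.8 0 0 0 0;100 2.74 -4.8 0 0 0 0;100 2.74 -4.8 0 0 0 0;100 0 0 0 0 0 -0.14;100 0 0 0 0 0 -0.14;100 0 0 0 0 0 0;100 0 0 0 0 0 0", force=25)

```text
time: 3.5
tool_pos: [0.487, 0.2307, 0.2267]
tool_rot: [3.142, -0.0, 0.621]
contact_force: [0.1, -0.1, 0.4]
opening: 0.0916
grip_force: 0.0
```

```bash
cat >> h.py <<'E'
from scipy.spatial.transform import Rotation as Ro
def wrist(save=None):
    o=robot.observe(); c=shot('wrist',save); T=np.eye(4); T[:3,:3]=Ro.from_euler('xyz',o['tool_rot']).as_matrix(); T[:3,3]=o['tool_pos']
    M=np.linalg.inv(T@c['hand_eye']); c['R'],c['t']=M[:3,:3],M[:3,3]; c['T']=T; return c,o
def totool(o,X):
    return Ro.from_euler('xyz',o['tool_rot']).as_matrix().T@(np.array(X)-o['tool_pos'])*100
E
python3 - <<'E'
from h import *
c,o=wrist('w1'); print(o['time'],o['tool_pos'],o['tool_rot'])
find(c,['weight_center'])
for d in robot.trace('weight_center',c)[:2]:
    ys,xs=np.nonzero(d['pixels']); print(d['score'],xs.min(),xs.max(),ys.min(),ys.max())
E
```

```text
3.5 [0.48695235 0.23067221 0.2267252 ] [ 3.14150540e+00 -4.74784602e-05  6.20847808e-01]
4 weight_center [0.497 0.237 0.128] 0.92
4 weight_center [0.562 0.236 0.081] 0.21
```

View pics/w1.png

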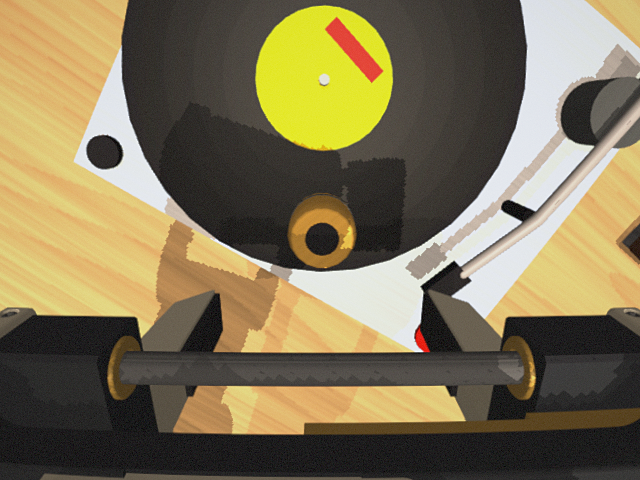

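The wrist view shows the weight's dark top centre at (321,238), the gold outline spanning about x 288–356 and y 194–269, and the spindle at (324,80).

Run:
```python
from h import *
c,o=wrist()
for p,z in [((321.5,238),.127),((321.5,238),.125),((322,231),.117),((324,80),.095)]: print(p,plane(c,p,z).round(4))
# projected outline check
for X in [(.497,.237),(.491,.234),(.487,.231)]:
    P=np.array([proj(c,[X[0]+r*np.cos(t),X[1]+r*np.sin(t),z]) for t in np.linspace(0,6.28,60) for r,z in((.025,.083),(.025,.117),(.022,.127))]); print(X,P.min(0).round(0),P.max(0).round(0))
h=cv2.cvtColor(c['img'],cv2.COLOR_RGB2HSV); m=cv2.inRange(h,(10,90,70),(30,255,255))[185:285,270:380]; ys,xs=np.nonzero(cv2.morphologyEx(m,cv2.MORPH_OPEN,np.ones((5,5)))); print(xs.min()+270,xs.max()+270,ys.min()+185,ys.max()+185)
```

```text
(321.5, 238) [0.4907 0.2317 0.127 ]
(321.5, 238) [0.4902 0.2313 0.125 ]
(322, 231) [0.4928 0.2326 0.117 ]
(324, 80) [0.5784 0.2923 0.095 ]
(0.497, 0.237) [286. 181.] [355. 256.]
(0.491, 0.234) [285. 189.] [353. 265.]
(0.487, 0.231) [285. 196.] [353. 272.]
270 355 195 284
```

Emit:
apply_moves(motion="100 0.26 0.15 4 0 0 0;100 0 0 4 0 0 0;100 0 0 3 0 0 0;100 0 0 1.7 0 0 0;100 0 0 1 0 0 0;100 0 0 0 0 0 0;50 0 0 0 0 0 0;40 0 0 0 0 0 0;40 0 0 0 0 0 0;40 0 0 0 0 0 0;30 0 0 0 0 0 0;30 0 0 0 0 0 0", force=25)

```text
time: 5.2
tool_pos: [0.4899, 0.2311, 0.0898]
tool_rot: [3.142, -0.0, 0.624]
contact_force: [-0.3, 0.9, 1.6]
opening: 0.0489
grip_force: 25.0
```

Emit:
apply_moves(motion="30 0 0 -0.5 0 0 0;30 0 0 -2 0 0 0;30 0 0 -4.5 0 0 0;30 0 0 -5 0 0 0;30 -1.3 1.75 0 0 0 0;30 -3.3 4.75 0 0 0 0;30 -3.3 4.75 0 0 0 0;30 -3.3 4.75 0 0 0 0;30 -3.3 4.75 0 0 0 0;30 -3.3 4.75 0 0 0 0;30 -3.3 4.75 0 0 0 0;30 -3.3 4.75 0 0 0 0;30 -3.3 4.75 0 0 0 0;30 -3.3 4.75 0 0 0 0;30 -3.3 4.75 0 0 0 0;30 -3.3 4.75 0 0 0 0;30 -2 3 0 0 0 0;30 0 0 0 0 0 0", force=30)

```text
time: 7.45
tool_pos: [0.5002, -0.4653, 0.208]
tool_rot: [-3.14, 0.001, 0.62]
contact_force: [-0.2, 0.5, -2.5]
opening: 0.0492
grip_force: 30.0
```

Emit:
apply_moves(motion="30 0 0 0 0 0 -0.15;30 0 0 0 0 0 -0.16;30 0 0 0 0 0 -0.16;30 0 0 0 0 0 -0.16;30 0 0 0 0 0 -0.16;30 0 0 0 0 0 -0.12;30 0 0 0 0 0 0")

```text
time: 8.32
tool_pos: [0.5016, -0.4616, 0.2096]
tool_rot: [-3.141, -0.001, 1.534]
contact_force: [-0.7, -0.2, -3.1]
opening: 0.0491
grip_force: 30.0
```

Run:
```python
from h import *
c,o=wrist('w2'); print(o['time'],o['tool_pos'],o['tool_rot'],o['opening'])
find(c,['coaster_top','weight_center','lid_handle'])
b=shot('side'); find(b,['coaster_top','weight_center']); t=shot('top'); find(t,['coaster_top'])
```

```text
8.325 [ 0.50161085 -0.46157066  0.20956225] [-3.14102642e+00 -9.84374144e-04  1.53368513e+00] 0.04913967624938352
6 coaster_top [ 0.507 -0.464  0.009] 0.97
6 coaster_top [ 0.384 -0.389  0.004] 0.9
6 weight_center [ 0.506 -0.445  0.247] 0.68
6 lid_handle [ 0.589 -0.328  0.09 ] 0.98
7 coaster_top [ 0.519 -0.453  0.004] 0.74
7 coaster_top [ 0.376 -0.203  0.004] 0.74
8 coaster_top [ 0.366 -0.237  0.005] 0.98
8 coaster_top [ 0.514 -0.455  0.005] 0.66
8 coaster_top [ 0.394 -0.373  0.005] 0.64
8 coaster_top [ 0.512 -0.435  0.236] 0.44
```

View pics/w2.png

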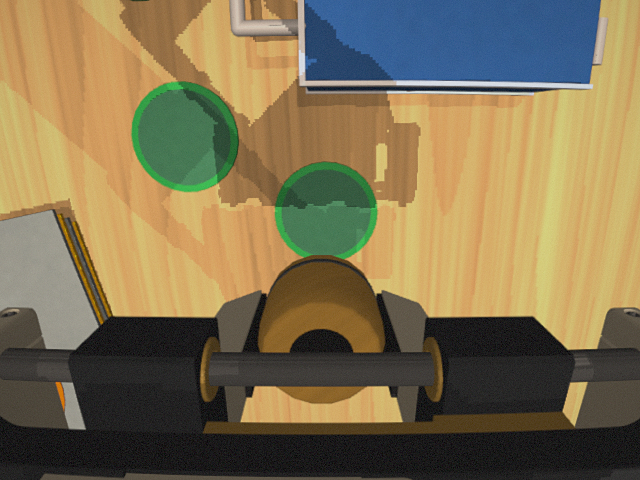

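The coaster is at (326,212) in the wrist view, with a radius of about 50 px. The weight is held upright at (321,330).

Run:
```python
from h import *
c,o=wrist()
X=plane(c,(326.5,212),.005); print(X, totool(o,X))
for x in [X]:
    P=np.array([proj(c,[X[0]+.05*np.cos(t),X[1]+.05*np.sin(t),.005]) for t in np.linspace(0,6.28,90)]);print(P.min(0),P.max(0))
for dx in (0,.005,-.005): # weight model in tool: offset along tool x
    w=c['T'][:3,3]+c['T'][:3,0]*dx
    P=np.array([proj(c,w+[.025*np.cos(t),.025*np.sin(t),.0275]) for t in np.linspace(0,6.28,90)]);Q=np.array([proj(c,w+[.025*np.cos(t),.025*np.sin(t),-.0068]) for t in np.linspace(0,6.28,90)]);print(dx,P.min(0),P.max(0),Q.min(0))
p=(400,285.9); t=shot('top'); print('handle',plane(t,p,.086),plane(t,(376,285.3),.086),plane(t,(424,286.5),.086))
```

```text
[ 0.50688462 -0.46626128  0.005     ] [-0.32338015  0.56106202 20.46970483]
[274.79342277 159.53041383] [378.20375066 260.49419009]
0 [257.12947528 282.6179913 ] [384.37787689 392.99400832] [268.29319337 252.10573357]
0.005 [256.40881428 270.11415135] [385.08081954 383.07323686] [267.81915291 241.65679903]
-0.005 [257.84104026 294.84013197] [383.68373725 402.68558632] [268.76290213 262.37032486]
handle [ 0.44707994 -0.26205136  0.086     ] [ 0.4481735  -0.20479257  0.086     ] [ 0.44595129 -0.31947114  0.086     ]
```

Emit:
apply_moves(motion="30 -0.33 0.34 3 0 0 0;30 0 0 5 0 0 0;30 0 0 5 0 0 0;30 0 0 3 0 0 0;30 0 0 2 0 0 0;30 0 0 1 0 0 0;30 0 0 0.3 0 0 0;30 0 0 0 0 0 0;30 0 0 0 0 0 0")

```text
time: 10.0
tool_pos: [0.5052, -0.4668, 0.018]
tool_rot: [3.14, 0.002, 1.534]
contact_force: [-0.8, -0.0, -2.8]
opening: 0.0493
grip_force: 30.0
```

Emit:
apply_moves(motion="30 0 0 0.2 0 0 0;30 0 0 0.2 0 0 0;30 0 0 0.1 0 0 0;30 0 0 0 0 0 0;30 0 0 0 0 0 0")

```text
time: 10.62
tool_pos: [0.5047, -0.4662, 0.0119]
tool_rot: [-3.142, -0.0, 1.534]
contact_force: [-2.0, 0.7, 0.4]
opening: 0.049
grip_force: 30.0
```

Emit:
apply_moves(motion="56 0 0 0 0 0 0;60 0 0 0 0 0 0;70 0 0 0 0 0 0;80 0 0 0 0 0 0;90 0 0 0 0 0 0;90 0 0 0 0 0 0;90 0 0 -1 0 0 0;90 0 0 -2 0 0 0;90 0 0 -4 0 0 0;90 0 0 -5 0 0 0;90 0 0 -5 0 0 0;90 0 0 0 0 0 0")

```text
time: 12.12
tool_pos: [0.5065, -0.4682, 0.1894]
tool_rot: [3.133, 0.009, 1.534]
contact_force: [0.1, -0.6, 0.3]
opening: 0.0825
grip_force: 0.0
```

Run:
```python
from h import *
c,o=wrist('w3'); print(o['time'],o['tool_pos'],o['contact_force'])
find(c,['weight_center','coaster_top'])
```

```text
12.125 [ 0.50646306 -0.46819332  0.1893695 ] [ 0.1363186  -0.61588885  0.25282582]
11 coaster_top [ 0.51  -0.453  0.006] 0.95
11 coaster_top [ 0.385 -0.388  0.005] 0.62
```

View pics/w3.png

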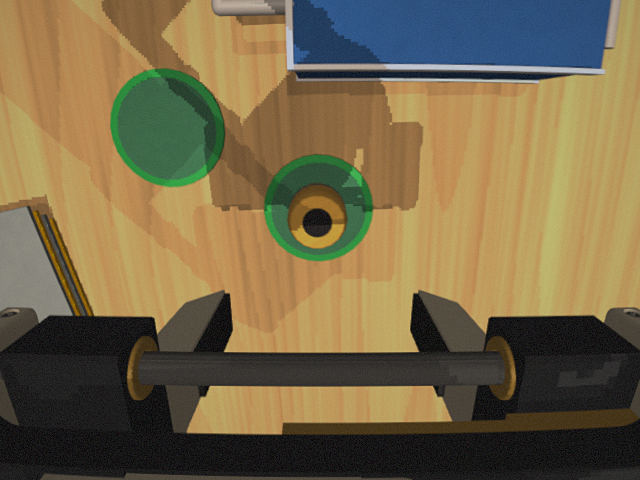

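The weight stands upright at (316,220), well inside the coaster circle (centre 318,208, radius 53). Next I'll hover over the handle.

Emit:
apply_moves(motion="60 2 -0.6 -1 0 0 0;33 5.1 -1.6 0 0 0 0;33 5.1 -1.6 0 0 0 0;33 5.1 -1.6 0 0 0 0;33 3.1 -1 0 0 0 0;33 0 0 0 0 0 0;33 0 0 0 0 0 0;33 0 0 0 0 0 0")

```text
time: 13.28
tool_pos: [0.4484, -0.2609, 0.1912]
tool_rot: [-3.141, -0.0, 1.533]
contact_force: [-0.0, -1.1, -0.7]
opening: 0.0302
grip_force: 0.0
```

Run:
```python
from h import *
c,o=wrist('w4'); print(o['time'],o['tool_pos'],o['tool_rot'],o['opening'])
find(c,['lid_handle']); t=shot('top')
print(proj(c,(.447,-.262,.086)))
find(t,['weight_center'])
```

```text
13.275 [ 0.44838189 -0.26091564  0.19119679] [-3.14106727e+00 -1.72495449e-04  1.53289138e+00] 0.030221098077535046
12 lid_handle [ 0.583 -0.247  0.092] 0.93
[318.9245621  241.21758226]
13 weight_center [ 0.504 -0.46   0.048] 0.71
13 weight_center [ 0.606 -0.241  0.09 ] 0.39
```

View pics/w4.png

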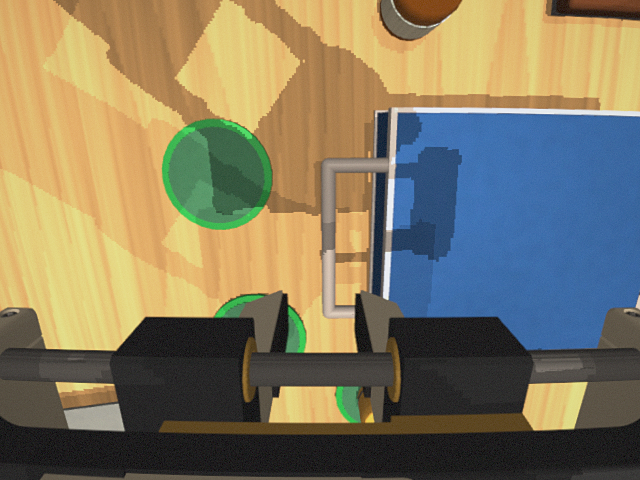

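The handle bar runs down column 328 from row 160 to 312, 9 px to the right of the prediction. That puts the bar at about (0.4535,-0.260). I'll descend and grip it.

Emit:
apply_moves(motion="33 0.05 0.5 2 0 0 0;33 0 0 4 0 0 0;33 0 0 3 0 0 0;33 0 0 2 0 0 0;33 0 0 1.4 0 0 0;33 0 0 0 0 0 0")

```text
time: 14.22
tool_pos: [0.453, -0.2596, 0.067]
tool_rot: [-3.14, -0.001, 1.534]
contact_force: [0.5, 0.8, -0.0]
opening: 0.03
grip_force: 0.0
```

Emit:
apply_moves(motion="10 0 0 0 0 0 0;5 0 0 0 0 0 0;5 0 0 0 0 0 0;5 0 0 0 0 0 0;5 0 0 0 0 0 0", force=20)

```text
time: 14.85
tool_pos: [0.4535, -0.26, 0.0684]
tool_rot: [3.141, 0.001, 1.534]
contact_force: [-2.3, -0.2, 5.9]
opening: 0.0091
grip_force: 20.0
```

Emit:
apply_moves(motion="5 0 0.04 -1.06 0 0 0;5 0 0.09 -1.06 0 0 0;5 0 0.32 -2.1 0 0 0;5 0 0.5 -2.06 0 0 0;5 0 0.68 -2.01 0 0 0;5 0 0.42 -0.97 0 0 0;5 0 0.43 -0.97 0 0 0;5 0 0 0 0 0 0", force=25)

```text
time: 15.85
tool_pos: [0.4776, -0.2607, 0.1703]
tool_rot: [-3.14, 0.0, 1.534]
contact_force: [-5.0, -1.6, 0.8]
opening: 0.0085
grip_force: 25.0
```

Emit:
apply_moves(motion="5 0 1.02 -1.86 0 0 0;5 0 1.18 -1.77 0 0 0;5 0 1.32 -1.66 0 0 0;5 0 1.47 -1.53 0 0 0;5 0 0.78 -0.72 0 0 0;5 0 0.81 -0.68 0 0 0;5 0 0 0 0 0 0;5 0 0 0 0 0 0;5 0 0 0 0 0 0")

```text
time: 16.98
tool_pos: [0.542, -0.2628, 0.2536]
tool_rot: [-3.139, -0.0, 1.534]
contact_force: [-10.8, 0.9, 12.7]
opening: 0.009
grip_force: 25.0
```

Run:
```python
from h import *
b=shot('side','side2'); t=shot('top'); o=robot.observe(); print(o['time'],o['tool_pos'],o['contact_force'],o['opening'],o['grip_force'])
z=o['tool_pos'][2]+.019-.081; print('angle',np.degrees(np.arcsin((z-.005*.64)/.243)))
find(b,['weight_center','bottle','lid_handle']); find(t,['weight_center','bottle','adapter','brush'])
```

```text
17.075 [ 0.54197302 -0.26275444  0.25361185] [-10.95339036   0.47417473  11.42414243] 0.009244833609931122 25.01554101705551
angle 50.83744687793143
14 bottle [ 0.518 -0.082  0.068] 0.84
14 lid_handle [ 0.618 -0.215  0.186] 0.79
15 weight_center [ 0.499 -0.459  0.05 ] 0.82
15 bottle [ 0.519 -0.092  0.085] 0.52
15 adapter [0.454 0.077 0.062] 0.55
15 brush [ 0.693 -0.078  0.039] 0.8
15 brush [0.457 0.076 0.062] 0.41
15 brush [ 0.603 -0.204  0.109] 0.16
```

View pics/side2.png

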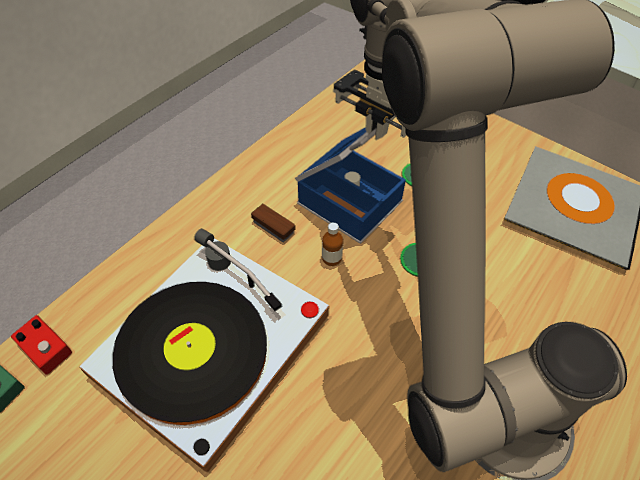

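The side view shows the lid held open by the gripper at about (370,130). The bottle (333,245), brush (272,222) and adapter (310,310) are unmoved. I'll ease the radial strain by 2 mm and then hand in.

Emit:
apply_moves(motion="5 0 -0.13 -0.15 0 0 0;5 0 0 0 0 0 0;5 0 0 0 0 0 0;5 0 0 0 0 0 0")

```text
time: 17.92
tool_pos: [0.542, -0.2628, 0.2537]
tool_rot: [-3.14, -0.001, 1.534]
contact_force: [-5.4, 0.8, 4.4]
opening: 0.009
grip_force: 25.0
```

Run:
```python
from h import *
o=robot.observe(); p=o['tool_pos']; print(p,o['contact_force'],o['opening'],o['grip_force'])
z=p[2]+.019-.081; x=.4535+.243-p[0]; print(np.degrees(np.arctan2(z,x)-np.arctan2(5,243)))
ok=abs(np.degrees(np.arctan2(z,x))-51.2)<3 and o['grip_force']>15 and o['opening']>.006
print(ok and robot.hand_in())
```

```text
[ 0.54198019 -0.26276577  0.25374556] [-5.42317975  0.84927191  4.44864471] 0.00896710587377072 25.01337558031082
49.95733838717981
the job is handed in; nothing more can be done
None
```

The record weight is standing upright, wholly on the right-most green coaster, and the gripper is holding the case lid open at about 50° by my estimate from the arm's position; the job is handed in.

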